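# Crack a crab claw with a seafood cracker and serve it

## Robot

A 6-joint arm with a two-finger parallel gripper is mounted at the origin on the work surface. World frame = base frame: x ahead of the robot, y to its left, z up, the work surface at z = 0. Lengths are in mm, angles in rad, forces in N, time in s.
With the tool pointing down it reaches from about 300 to 775 mm from the base axis. Payload 14.6 kg.
Tool frame: the origin (TCP) lies at the very end of the fingers, on their centre line; the grasp point (between the pads) lies 19 mm behind it; z points along the fingers, y is the line along which they close (so a half turn about z gives the same grasp; the last joint's range is limited). The gripper opens to 94 mm and grips with 3 to 60 N. Pads are 16 mm wide; open, the fingers measure 119 mm over their backs; the gripper's body (75 mm by 177 mm) begins 78 mm behind the grasp point.
Start: joints at [-1.275, 0.3, 1.521, -0, 1.321, -0.067], TCP at [195.184, -514.191, 179.746] pointing down, gripper open.
Joint ranges: [-3.03, 3.03], [-0.79, 2.21], [0.23, 2.52], [-1.04, 4.18], [0, 3.07], [-2.55, 2.55]. Speed limits (rad/s): [2.22, 2.22, 2.57, 3.14, 3.14, 3.14].

## Interface

Orientations are given as [roll, pitch, yaw] about the fixed x, y, z axes, in that order (R = Rz(yaw) Ry(pitch) Rx(roll)).
In Python, from cell import read_state, viewer, manip, models gives the robot as it stands.
- The arm moves only by the tool carry_out, never from a script. Its argument "deltas" is a list of rows, each an object with "dp": the shift along the tool's x, y, z in mm, a list of three; "roll": the turn about the tool's z in degrees; "gripper": the opening, from -1 (shut) to 1 (fully open), so that 0 is half open. In form: [{"dp": [tx, ty, tz], "roll": roll, "gripper": gripper}, ...]. A call has 1 to 12 rows; each row is the pose to reach, as a shift and turn from the pose commanded when the call began, along the tool's axes at that moment; what a row does not reach only later rows make up. A row lasts 1/12 s, in which the tool goes at most 41.7 mm and 7.16 degrees, less where a joint would pass 70% of its speed; a pose out of reach is approached as far as the arm can. A call with a gripper value outside its range is refused whole. The fingers move at their own pace and stop on an object; "newtons" is the grip in N (left out, the last holds). Time passes only in rows, so rows that repeat a pose let the fingers close. It gives the time, the measured TCP pose, the force, the opening and the grip force at its end, in the units of the state.
- read_state(): the state, without advancing time (a new reading comes with each control period).
- viewer.camera(name): name is "scene" or "top"; returns the picture (420x560x3 uint8, red, green, blue); there is no depth.
- viewer.camera_params(name): a dict with "fovy" (degrees; the focal length in pixels is half the picture's height over the tangent of half this angle, whatever the lens; pixels are square), "cx", "cy" (the principal point, pixels), "k1" (the pictures are not rectified: a ray, as slopes to the right and down, at radius r is drawn at 1 + k1 r^2 times it, then the intrinsics apply), "eye" and "attitude" of the camera in the world. Camera axes: x right, y up, looking along -z (the intrinsics and any distortion apply to the point x, -y, -z); pixel columns grow to the right and rows downward; lengths in mm; the calibration is good to about 2 mm. A picture is of the moment at which its call begins. camera_params takes no time and is no camera call.
- manip.sign_off(): hands the job in; it is judged then, once.
Trained networks look in the newest picture that a camera, given by its name, has taken for a name from the list of things; names that differ only in an ending like _2 or _b are one class to them, and where a whole thing is asked for, a point or a joint stands for the part that bears it (a point fixed in the world has none). Each returns a list of dicts, best first, with "p" (0 to 1); they miss things now and then, are a little off and sometimes report something else, mostly with a low value. They report only what shows in the picture. A call takes as long as a camera call. They do not tell look-alikes from the thing itself.
- models.cut_out(camera, label): "region" (420x560 bool, what is visible of it) and "box" ([left, top, right, bottom] in pixels, round what is visible of it).
The state is a dict: "clock": time; "joints": joint angles; "qd": joint speeds; "effort": joint torques, N m; "eef_pos": TCP position; "eef_rot": TCP orientation; "wrist_force": force on the tool from outside, world axes, zero at the start; "moment": the same for the moment, N m; "finger_gap": finger opening in mm; "finger_force": force on a finger pad.
Only numpy, scipy, OpenCV 4.12 (cv2) and the standard library are available. Lean on these libraries where they do the work, as an engineer would, in place of code of your own. Each camera call takes 0.05 s, during which the arm holds its last target. There are 200 camera calls.

## Task

Crack the fat crab claw with the plier-type seafood cracker: get its broad palm between the serrated jaws and squeeze the two handles together until the shell gives. Then lay the cracked claw flat on the white plate without dropping it, and leave the open cracker lying flat on the worktop. Leave the slim claw on its board, and do not knock the mortar, spice carousel, pot lid or spatula.

Things in the scene. Friction and masses are not known exactly. Their poses are not given: they have to be found in the camera images.
- cracker: Plier-type seafood cracker, loose, lying flat: 200 mm long, 20 mm deep (as it lies), about 310 g; steel jaws, two black handles, crossed arms on one pivot, sprung open. Origin on the pivot axis, underside. Open, x is its mid-line from the pivot to the jaw mouth: jaw tips at +64 mm, handle ends at -139 mm. The frame is arm A's (jaw at +y, handle at -y); arm B mirrors it.
- cracker_pivot (a point): On the pivot axis at half height, 10 mm above the worktop; axes as cracker. The pivot and arm roots fill the throat to 11 mm from the axis; the rivet head is 22.5 mm high. When the handles have closed by joint cracker_arm, the mid-line is turned by plus half that angle from this x.
- handle_a (a point): Centre of arm A's handle at its best gripping place, (-115, -29) mm from the pivot, half height. Each handle is a straight bar 10 mm thick and 20 mm deep, from 64 to 139 mm behind the pivot, splayed about 8 degrees from the mid-line when open.
- handle_b (a point): Centre of arm B's handle, (-115, +29) mm from the pivot when open, half height. Measured over both handles here: 68 mm open, about 46 mm when the jaws meet the fat claw's palm, about 37 mm when its shell gives.
- jaw_a (a point): Middle of arm A's inner jaw face, at (44, 25.5) mm from the pivot, half height. The jaws stand 51 mm apart here when open.
- jaw_b (a point): Middle of arm B's inner jaw face, at (44, -25.5) mm from the pivot when open.
- cracker_arm (a joint): How far the handles have closed, rad: 0 open (its sprung rest), about 0.19 when the jaws meet the fat claw's palm, about 0.26 when the shell gives, 0.40 at the stop. Squeezed at the handle points, the resistance is 3 to 5 N a handle from the spring alone, builds up to about 16 N with the claw in the jaws, and drops back to 5 N as the shell gives.
- claw: The fat crusher claw of a cooked crab, loose, flat on the board at the start, about 120 g, 115 mm long, origin at the middle of its underside. x runs along it from the broad palm to the dark fingertips (from -53 to +62 mm), z up; it is 26 mm thick. The palm reaches from x = -53 to +12 mm and is 42 mm wide at its middle, 31 mm at x = +11 mm.
- claw_palm (a point): Middle of the palm, (-22, 0, 13) mm from claw, axes the same: the widest place, which belongs between the jaws. The base of the palm (18 mm wide, rounded) is 31 mm behind it.
- claw_fingers (a point): Middle of the closed pair of claw fingers, (24, 0, 10) mm from claw: the place to hold the claw. Here they are 30 mm wide together (a narrow gap between them), reach from the claw's underside to 20 mm above it and do not give.
- claw_shell (a joint): How far the palm's side wall (+y side) has been pushed in, m: 0 whole. The wall holds until it is pressed with about 35 N across the palm, then gives at once and stays 0.005 in. A hard pinch of the palm by a gripper would crack it too early: hold the claw by its fingers.
- slim_mid (a point): Middle (half-way up, 10 mm) of the slim cutter claw, loose on the same board: 110 mm long along its x, 26 mm wide, 20 mm thick, long thin fingers. To be left on the board.
- board_top (a point): Centre of the top of the fixed wooden board that carries both claws: 160 (x) x 260 (y) x 14 mm, lying on the worktop; top 14 mm up.
- plate_top (a point): Centre of the inner floor of the fixed white plate: floor 7 mm above the worktop, flat over a radius of 78 mm, then a low rim of radius 105 mm, 13 mm high.
- mortar: Bystander: ceramic mortar, loose, 114 mm across, 78 mm high; its pestle leans out towards the mortar's +x to 128 mm height. Origin at the middle of its underside.
- carousel_point (a point): Bystander: spice carousel of glass jars, 152 mm across, 111 mm high (149 mm at its middle knob), turning freely on a fixed base. This point turns with it, 60 mm above the worktop; the carousel's axis stands 30 mm behind the point along the point's x axis.
- pot_lid: Bystander: stainless pot lid, loose, 170 mm across, 27 mm high, with a bridge handle up to 53 mm. Origin at the middle of its underside.
- spatula: Bystander: beechwood spatula, loose, lying along its x, 260 mm long, 62 mm wide at the blade (+x), 12 mm thick. Origin in its middle at the underside.
Mind the look-alikes: they are no part of the job. There is more than one size of the cracker; the job needs the larger. What is shaped like the part that bears slim_mid but yellow is not meant.

How it is judged (in metres and radians):
On the way, in this order (a step that is already met when the one before it is completed fails the run):
1. the jaws bite: the whole shell's palm is pinched between the cracker's jaws, fingers off the claw (x of claw_palm in the frame of cracker_pivot between 0.028 and 0.062 m and y of claw_palm in the frame of cracker_pivot between -0.02 and 0.02 m and z of claw_palm in the frame of cracker_pivot between -0.008 and 0.012 m and contact force between the fingers and claw below 0.5 N and contact force between cracker and claw above 10 N and value of joint claw_shell below 0.002 m).
2. the shell gives in the jaws, fingers off the claw (x of claw_palm in the frame of cracker_pivot between 0.028 and 0.062 m and y of claw_palm in the frame of cracker_pivot between -0.02 and 0.02 m and z of claw_palm in the frame of cracker_pivot between -0.008 and 0.012 m and contact force between the fingers and claw below 0.5 N and value of joint claw_shell above 0.004 m), for 0.1 s.
At the end, for the whole second after the job is handed in: The fat claw is cracked (palm wall at least 4 mm in) and rests flat on the plate's floor, palm and fingers both within 75 mm of the plate's centre, level within 0.25 rad; the cracker lies flat and open on the worktop at rest; the slim claw is still on the board; the bystanders are where they were (value of joint claw_shell above 0.004 m and horizontal distance between each of claw_palm, claw_fingers and plate_top below 0.075 m and z of claw_palm in the frame of plate_top between 0.006 and 0.022 m and (angle between claw's own z axis and vertical below 0.25 rad or angle between claw's own z axis and vertical above 2.89 rad) and linear speed of each of claw, cracker below 0.02 m/s and angle between cracker's own z axis and vertical below 0.1 rad and height (world z) of cracker_pivot below 0.016 m and value of joint cracker_arm below 0.05 rad and z of slim_mid in the frame of board_top between 0.005 and 0.016 m); the robot touches nothing.
It fails at once if the claw is dropped (linear speed of claw above 0.7 m/s and contact force between the fingers and claw below 0.1 N).
It fails at once if a bystander is pushed by more than 15 mm (distance of any of mortar, carousel_point, pot_lid, spatula from where it was at the start of the episode above 0.015 m).
It fails at once if the slim claw is moved by more than 20 mm (distance of slim_mid from where it was at the start of the episode above 0.02 m).
It also fails if it takes over 70 s, if anything falls off the work surface, if the arm or the gripper's body presses on something with over 40 N, if the wrist force passes 120 N, or if a joint passes its speed limit or range.

## Working session

There is one attempt and no reset: what is moved stays moved. The work goes in short steps, Python scripts to look and compute and a tool call to move; the robot and the scene stay as the last step left them, time stands still between calls to the robot, and variables do not carry over. Pictures are saved under pics/ and viewed, at most 10 in all, crops included, and the job is handed in when it is done.

Besides the shell and the picture viewer there is one more tool, called after "Call:" as name([rows], argument=value, ...), one row to a line, values as JSON. carry_out: Moves the arm, as the interface text tells. Its arguments: {"type":"object","properties":{"deltas":{"type":"array"},"newtons":{"type":"number"}},"required":["deltas"]}

```bash
mkdir -p pics; cat > h.py <<'E'
import numpy as np, cv2
from cell import read_state, viewer, manip, models
from scipy.spatial.transform import Rotation as R
def cam(n):
    p=viewer.camera_params(n); return p
def rotm(a):
    a=np.array(a,float)
    if a.shape==(3,3): return a
    if a.size==4: raise Exception('quat')
    return R.from_euler('xyz',a).as_matrix()
def K(p): return 210/np.tan(np.radians(p['fovy'])/2)
def pix2w(n,uv,z):
    p=cam(n); f=K(p); d=(np.atleast_2d(uv).astype(float)-[p['cx'],p['cy']])/f
    s=d.copy()
    for _ in range(30): s=d/(1+p['k1']*(s**2).sum(1,keepdims=True))
    ray=np.c_[s[:,0],-s[:,1],-np.ones(len(s))]@rotm(p['attitude']).T
    e=np.array(p['eye'],float); t=(z-e[2])/ray[:,2]
    return e+ray*t[:,None]
def w2pix(n,P):
    p=cam(n); f=K(p); c=(np.atleast_2d(P)-np.array(p['eye'],float))@rotm(p['attitude'])
    s=np.c_[c[:,0]/-c[:,2],-c[:,1]/-c[:,2]]
    s=s*(1+p['k1']*(s**2).sum(1,keepdims=True))
    return s*f+[p['cx'],p['cy']]
def snap(n,name):
    im=viewer.camera(n); cv2.imwrite('pics/'+name,im[:,:,::-1]); return im
E
python3 - <<'E'
from h import *
for n in('top','scene'):
    print(n,cam(n)); snap(n,n+'0.png')
for l in ['cracker','claw','slim_mid','mortar','carousel_point','pot_lid','spatula']:
    for n in('top','scene'):
        for d in models.cut_out(n,l):
            m=d['region']; ys,xs=np.nonzero(m)
            print(l,n,round(d['p'],2),d['box'],m.sum(),np.round([xs.mean(),ys.mean()]) if m.sum() else '')
print(read_state())
E
```

```text
top {'fovy': 54.42374234084976, 'cx': 281.27170861856325, 'cy': 208.50262847784666, 'k1': 0.03267178637339001, 'eye': array([ 363.72629248,   96.17367011, 1131.89697175]), 'attitude': array([ 0.17837073, -0.03907836, -1.55991727])}
scene {'fovy': 42.32920985337307, 'cx': 277.04783446203743, 'cy': 208.59376846148322, 'k1': -0.20259254857784464, 'eye': array([1112.2961755 , -811.34365209, 1363.99860193]), 'attitude': array([0.68231652, 0.01278471, 0.54897367])}
cracker top 0.87 [278.0, 125.5, 327.0, 145.9] 372 [304. 137.]
cracker top 0.81 [274.2, 191.0, 340.1, 242.6] 432 [306. 213.]
cracker scene 0.85 [248.9, 216.2, 287.1, 274.6] 523 [267. 243.]
cracker scene 0.68 [315.5, 250.0, 341.9, 294.6] 263 [328. 273.]
claw top 0.89 [183.1, 220.4, 215.7, 248.6] 421 [201. 234.]
claw scene 0.63 [285.3, 158.7, 302.2, 181.0] 263 [293. 170.]
slim_mid top 0.85 [67.7, 239.5, 104.2, 264.7] 323 [ 91. 254.]
slim_mid top 0.83 [127.2, 215.4, 164.5, 231.4] 236 [145. 224.]
slim_mid top 0.36 [181.6, 220.4, 213.6, 253.2] 477 [199. 236.]
slim_mid scene 0.53 [305.2, 139.8, 328.5, 155.8] 166 [318. 148.]
slim_mid sc
[... 681 characters left out ...]
197.8] 621 [228. 176.]
{'clock': 0.8, 'joints': array([-1.27458592e+00,  2.99912704e-01,  1.52105356e+00,  1.22493125e-06,
        1.32066790e+00, -6.66027641e-02]), 'qd': array([ 0.00019811, -0.00067427,  0.00070287, -0.0009728 ,  0.00018327,
       -0.00077244]), 'effort': array([-4.01545140e-05, -5.31633461e+01, -3.52899671e+01,  7.09097274e-02,
        2.12871650e-02, -1.02444687e-05]), 'eef_pos': array([ 195.18701413, -514.17378264,  179.7159279 ]), 'eef_rot': array([-3.14155131e+00, -3.94704745e-06,  3.62812872e-01]), 'wrist_force': array([ 0.51119117,  0.34474411, -0.33535908]), 'moment': array([0.00754521, 0.00779941, 0.01946574]), 'finger_force': 0.0, 'finger_gap': 94.0114175474024}
```

```bash
python3 - <<'E'
import cv2
a=cv2.imread('pics/top0.png'); cv2.imwrite('pics/top0c.png',cv2.resize(a[95:350,60:410],(798,581),interpolation=cv2.INTER_CUBIC))
a=cv2.imread('pics/scene0.png'); cv2.imwrite('pics/scene0c.png',cv2.resize(a[90:340,130:400],(648,600),interpolation=cv2.INTER_CUBIC))
E
```

```text
(no output)
```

View pics/top0c.png

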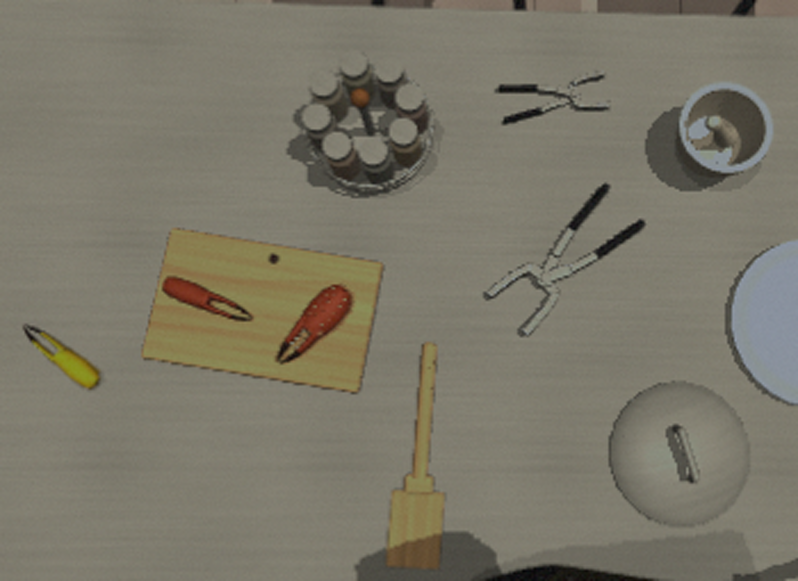

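View pics/scene0c.png

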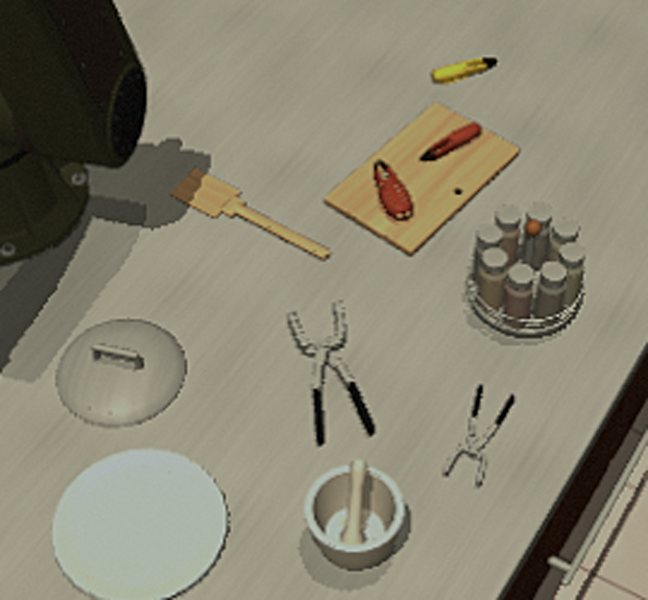

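```bash
python3 - <<'E'
import cv2,numpy as np
t=cv2.imread('pics/top0.png');s=cv2.imread('pics/scene0.png')
def c(a,x,y,w,h,k): return cv2.resize(a[y:y+h,x:x+w],None,fx=k,fy=k,interpolation=cv2.INTER_NEAREST)
L=np.vstack([c(t,268,168,80,60+18,5)]); 
M=np.vstack([c(s,245,210,50,68,5)])
B=np.vstack([c(t,170,215,58,42,5)]); D=np.vstack([c(s,275,150,70,42,5)])
W=np.zeros((600,650,3),np.uint8)
W[:390,:400]=L; W[:340,400:650]=M; W[390:600,:290]=B; W[390:600,300:650]=D
cv2.imwrite('pics/crop1.png',W)
E
```

```text
(no output)
```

View pics/crop1.png

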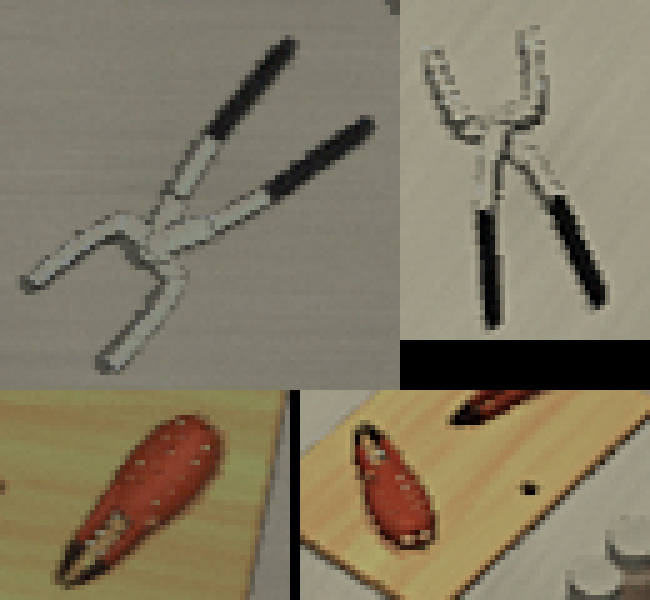

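```bash
cat > meas.py <<'E'
from h import *
from scipy.optimize import least_squares
def blobs(mask,mn=15):
    n,l,s,c=cv2.connectedComponentsWithStats(mask.astype(np.uint8),connectivity=8)
    return sorted([(s[i,4],c[i],l==i) for i in range(1,n) if s[i,4]>=mn],key=lambda a:-a[0])
def black(im,box):
    x,y,X,Y=box; m=np.zeros(im.shape[:2],bool); m[y:Y,x:X]=(im[y:Y,x:X].max(2)<70); return m
H=np.array([[-101.5,-27.1,10],[-101.5,27.1,10],[64,0,10]])
def fit(hc,tips,p0):
    # hc: {cam:[uvA,uvB]}, tips:{cam:uv mid}
    def tr(p): c,s=np.cos(p[2]),np.sin(p[2]); return np.c_[p[0]+c*H[:,0]-s*H[:,1],p[1]+s*H[:,0]+c*H[:,1],H[:,2]]
    def r(p):
        W=tr(p); e=[]
        for n in hc:
            q=w2pix(n,W); e+=list((q[:2]-np.array(hc[n])).ravel())
            if n in tips: e+=list(0.5*(q[2]-tips[n]))
        return e
    s=least_squares(r,p0); return s.x,np.round(s.fun,2)
def clawmask(im,box):
    x,y,X,Y=box; a=im[y:Y,x:X].astype(int); m=np.zeros(im.shape[:2],bool)
    m[y:Y,x:X]=(a[...,0]-a[...,1]>45)&(a[...,1]<95)|(a.max(2)<70)
    return m
def clawpose(n,m,z):
    m=blobs(m)[0][2]; ys,xs=np.nonzero(m); W=pix2w(n,np.c_[xs,ys],z)[:,:2]
    c=W.mean(0); u,s,v=np.linalg.svd(W-c,full_matrices=False); d=v[0]; t=(W-c)@d; q=(W-c)@v[1]
    # palm end is the wider one
    if np.ptp(q[t>np.percentile(t,75)])>np.ptp(q[t<np.percentile(t,25)]): d=-d; t=-t
    return m.sum(),c,d,np.arctan2(d[1],d[0]),t.min(),t.max(),np.ptp(q)
E
python3 - <<'E'
from meas import *
t=cv2.imread('pics/top0.png')[:,:,::-1]; s=cv2.imread('pics/scene0.png')[:,:,::-1]
for n,im,b in(('top',t,(268,168,350,225)),('scene',s,(245,240,295,280))):
    print(n,[(a,np.round(c,1),np.round(pix2w(n,c,10)[0],1)) for a,c,_ in blobs(black(im,b))])
m=clawmask(t,(170,215,228,257)); print('top claw',clawpose('top',m,27))
m=clawmask(s,(275,150,310,186)); print('sc claw',clawpose('scene',m,27))
m=clawmask(t,(120,208,168,236)); print('slim',clawpose('top',m,24))
for nm,u,z in(('board corners',[(135,196),(227,211),(217,266),(123,251)],14),('spat tip',[(248,247),(243,340)],6),):
    print(nm,np.round(pix2w('top',u,z)[:,:2]))
print('mortar rim',np.round(pix2w('top',[377.5,151.5],78)),'pestle',np.round(pix2w('top',[(373,148),(376,162)],128)),np.round(pix2w('scene',[278.5,283],128)))
print('carousel',np.round(pix2w('top',[(219,138)],149)),np.round(pix2w('scene',[(352,185)],149)))
print('lid',np.round(pix2w('top',[(358,294)],15)),np.round(pix2w('scene',[180,245],15)))
# plate: white
for n,im in(('top',t),('scene',s)):
    hsv=cv2.cvtColor(im,cv2.COLOR_RGB2HSV); a=im.astype(int)
    m=(a[...,2]-a[...,0]>5)&(a[...,2]>120)
    bl=blobs(m,500)[0]; print('plate',n,bl[0],bl[1],np.round(pix2w(n,bl[1],11),1), cv2.boundingRect(bl[2].astype(np.uint8)))
E
```

```text
top [(np.int32(99), array([331.4, 199.3]), array([595.5, -86.4,  10. ])), (np.int32(98), array([317.7, 185.7]), array([634.1, -47.9,  10. ]))]
scene [(np.int32(89), array([279.9, 259.6]), array([633.4, -45. ,  10. ])), (np.int32(76), array([262.4, 263.2]), array([595.5, -83. ,  10. ]))]
top claw (np.int64(370), array([489.29773018, 275.30391439]), array([-0.75943894,  0.65057858]), np.float64(2.433246611561293), np.float64(-45.09506158607933), np.float64(65.13051328196569), np.float64(37.363896863292176))
sc claw (np.int64(194), array([491.08405414, 276.44536011]), array([-0.73980833,  0.67281768]), np.float64(2.403581767484594), np.float64(-51.72648879653909), np.float64(65.37009058690526), np.float64(37.56170047643202))
slim (np.int64(210), array([513.86178222, 419.94421556]), array([-0.3770102 , -0.92620911]), np.float64(-1.9573625004768342), np.float64(-39.97375585180171), np.float64(64.27812221013076), np.float64(22.65838065834415))
board corners [[594. 457.]
 [556. 205.]
 [405. 226.]
 [443. 478.]]
spat tip [[458. 145.]
 [214. 151.]]
mortar rim [[ 716. -202.   78.]] pestle [[ 708. -177.  128.]
 [ 671. -183.  128.]] [[ 711. -178.  128.]]
carousel [[718. 218. 149.]] [[729. 216. 149.]]
lid [[ 336. -155.   15.]] [[ 345. -161.   15.]]
plate top 4269 [417.36144296 236.27406887] [[ 494.7 -325.3   11. ]] (381, 200, 74, 74)Traceback (most recent call last):
  File "<stdin>", line 17, in <module>
IndexError: list index out of range
```

```bash
cat >> h.py <<'E'
def go(x,y,z,yaw):
    s=read_state(); T=R.from_euler('xyz',s['eef_rot']).as_matrix(); c=T.T@(np.array([x,y,z])-s['eef_pos'])
    cy=np.arctan2(T[1,0],T[0,0]); d=np.degrees((yaw-cy+np.pi)%(2*np.pi)-np.pi)
    return 'dp',np.round(c,1),'roll',round(-d,1)
E
python3 - <<'E'
from meas import *
hc={'top':[(317.7,185.7),(331.4,199.3)],'scene':[(279.9,259.6),(262.4,263.2)]}
print(fit(hc,{'top':np.array([281.5,232.5])},[543,6,2.356]))
print(fit({'top':hc['top']},{'top':np.array([281.5,232.5])},[543,6,2.356]))
print(go(470,294,120,2.42))
s=cv2.imread('pics/scene0.png')[:,:,::-1]; print(w2pix('scene',[494.7,-325.3,11]), s[310,190])
print(w2pix('top',[494.7,-325.3,11]))
m=(s.astype(int).min(2)>165); m[:270]=0; bl=blobs(m,500)
for b in bl[:2]: print(b[0],b[1],pix2w('scene',b[1],11),cv2.boundingRect(b[2].astype(np.uint8)))
E
```

```text
(array([543.78849863,   6.67466209,   2.34438571]), array([-0.34, -0.02, -0.58,  0.05,  0.12,  0.03, -0.1 ,  0.52, -0.33,
        0.41]))
(array([544.15566624,   5.90102106,   2.33929054]), array([ 0.1 , -0.05, -0.21,  0.09,  0.22, -0.08]))
('dp', array([ 543.7, -658. ,   59.7]), 'roll', np.float64(-117.9))
[[186.74581219 308.60207029]] [173 182 170]
[[417.35816682 236.26916042]]
3132 [188.34961686 305.7857599 ] [[ 493.13970829 -315.55515783   11.        ]] (152, 277, 72, 63)
```

Call:
carry_out([
  {"dp": [544, -658, 60], "roll": -118, "gripper": 0.28},
  {"dp": [544, -658, 60], "roll": -118, "gripper": 0.28},
  {"dp": [544, -658, 60], "roll": -118, "gripper": 0.28},
  {"dp": [544, -658, 60], "roll": -118, "gripper": 0.28},
  {"dp": [544, -658, 60], "roll": -118, "gripper": 0.28},
  {"dp": [544, -658, 60], "roll": -118, "gripper": 0.28},
  {"dp": [544, -658, 60], "roll": -118, "gripper": 0.28},
  {"dp": [544, -658, 60], "roll": -118, "gripper": 0.28},
  {"dp": [544, -658, 60], "roll": -118, "gripper": 0.28},
  {"dp": [544, -658, 60], "roll": -118, "gripper": 0.28},
  {"dp": [544, -658, 60], "roll": -118, "gripper": 0.28},
  {"dp": [544, -658, 60], "roll": -118, "gripper": 0.28},
], newtons=15)

```text
clock: 1.8
eef_pos: [356.1, -40.0, 145.0]
eef_rot: [3.14, 0.001, 1.869]
wrist_force: [1.4, -1.0, -0.3]
finger_gap: 60.3
finger_force: 0.0
```

```bash
python3 -c "
from h import *
print(read_state()['eef_pos'],read_state()['clock']);print(go(470,294,120,2.42))"
```

```text
[356.08761643 -40.00463974 144.9725392 ] 1.8
('dp', array([285.9, 206.9,  25. ]), 'roll', np.float64(-31.6))
```

Call:
carry_out([
  {"dp": [286, 207, 25], "roll": -31.6, "gripper": 0.28},
  {"dp": [286, 207, 25], "roll": -31.6, "gripper": 0.28},
  {"dp": [286, 207, 25], "roll": -31.6, "gripper": 0.28},
  {"dp": [286, 207, 25], "roll": -31.6, "gripper": 0.28},
  {"dp": [286, 207, 25], "roll": -31.6, "gripper": 0.28},
  {"dp": [286, 207, 25], "roll": -31.6, "gripper": 0.28},
  {"dp": [286, 207, 25], "roll": -31.6, "gripper": 0.28},
  {"dp": [286, 207, 25], "roll": -31.6, "gripper": 0.28},
  {"dp": [286, 207, 25], "roll": -31.6, "gripper": 0.28},
  {"dp": [286, 207, 25], "roll": -31.6, "gripper": 0.28},
  {"dp": [286, 207, 25], "roll": -31.6, "gripper": 0.28},
  {"dp": [286, 207, 25], "roll": -31.6, "gripper": 0.28},
])

```text
clock: 2.8
eef_pos: [471.5, 290.8, 119.6]
eef_rot: [-3.141, -0.0, 2.414]
wrist_force: [-0.0, 0.6, 0.2]
finger_gap: 60.3
finger_force: 0.0
```

```bash
python3 -c "
from h import *
print(read_state()['eef_pos'],read_state()['clock']);print(go(470,294,16.5,2.42))"
```

```text
[471.5490788  290.81091666 119.61293968] 2.8
('dp', array([  3.3,   1.4, 103.1]), 'roll', np.float64(-0.3))
```

Call:
carry_out([
  {"dp": [3, 1.4, 30], "roll": 0, "gripper": 0.28},
  {"dp": [3, 1.4, 55], "roll": 0, "gripper": 0.28},
  {"dp": [3, 1.4, 75], "roll": 0, "gripper": 0.28},
  {"dp": [3, 1.4, 90], "roll": 0, "gripper": 0.28},
  {"dp": [3, 1.4, 98], "roll": 0, "gripper": 0.28},
  {"dp": [3, 1.4, 102], "roll": 0, "gripper": 0.28},
  {"dp": [3, 1.4, 103], "roll": 0, "gripper": 0.28},
  {"dp": [3, 1.4, 103], "roll": 0, "gripper": 0.0},
  {"dp": [3, 1.4, 103], "roll": 0, "gripper": -0.2},
  {"dp": [3, 1.4, 103], "roll": 0, "gripper": -0.4},
  {"dp": [3, 1.4, 103], "roll": 0, "gripper": -0.5},
  {"dp": [3, 1.4, 103], "roll": 0, "gripper": -0.5},
], newtons=15)

```text
clock: 3.8
eef_pos: [470.6, 294.6, 17.1]
eef_rot: [3.141, 0.0, 2.414]
wrist_force: [1.0, 1.2, 0.2]
finger_gap: 30.5
finger_force: 0.0
```

Call:
carry_out([
  {"dp": [0, 0, 0], "roll": 0, "gripper": -0.6},
  {"dp": [0, 0, 0], "roll": 0, "gripper": -0.6},
])

```text
clock: 3.97
eef_pos: [470.5, 294.5, 16.8]
eef_rot: [3.142, 0.0, 2.414]
wrist_force: [0.4, 0.8, -0.6]
finger_gap: 19.6
finger_force: 0.0
```

```bash
python3 - <<'E'
from h import *
a=snap('top','t1.png')[:,:,::-1]; b=snap('scene','s1.png')[:,:,::-1]
print({k:read_state()[k] for k in('finger_gap','finger_force','eef_pos')})
W=np.hstack([cv2.resize(a[190:280,110:240],(520,360),interpolation=2),cv2.resize(b[130:200,260:330],(280,280),interpolation=2)[:, :] if 0 else cv2.resize(b[120:210,260:330],(280,360),interpolation=2)])
cv2.imwrite('pics/v1.png',W)
E
```

```text
{'finger_gap': 18.78190800040821, 'finger_force': 0.0, 'eef_pos': array([470.48879627, 294.51135478,  16.72426659])}
```

View pics/v1.png

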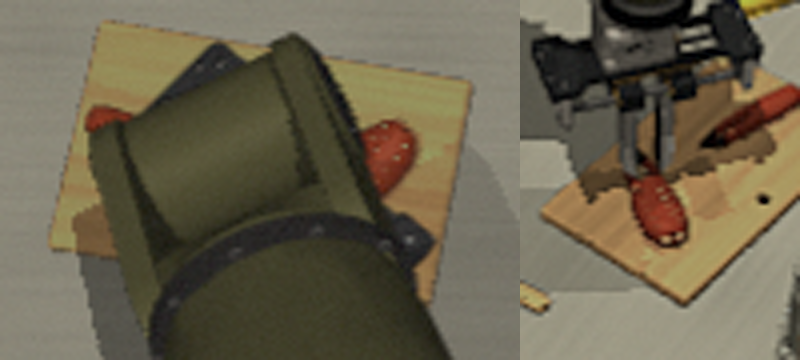

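```bash
python3 - <<'E'
from meas import *
s0=cv2.imread('pics/scene0.png')[:,:,::-1];s1=cv2.imread('pics/s1.png')[:,:,::-1];t0=cv2.imread('pics/top0.png')[:,:,::-1];t1=cv2.imread('pics/t1.png')[:,:,::-1]
print(w2pix('scene',[[470.5,294.5,16.7],[470.5,294.5,34],[488,278,27]]))
for im in(s0,s1):
    m=clawmask(im,(275,150,310,186)); m=blobs(m)[0][2]; ys,xs=np.nonzero(m); k=ys>168; print(m.sum(),xs[k].mean(),ys[k].mean(),ys.max(),xs.max(), xs[ys==172].min(),xs[ys==172].max())
for im in(t0,t1):
    a=im.astype(int); m=(a[...,0]-a[...,1]>45); m[:215]=0;m[257:]=0;m[:,:202]=0;m[:,228:]=0; ys,xs=np.nonzero(m&(np.arange(560)[None]>=206)); print(xs.mean(),ys.mean(),len(xs),xs.max(),ys.min())
W=np.hstack([cv2.resize(i[140:195,265:315],(400,440),interpolation=2) for i in(s0,s1)])[:,:,::-1]
cv2.imwrite('pics/v2.png',W)
E
```

```text
[[290.73328987 166.81837655]
 [290.76515912 163.30784451]
 [292.73754416 169.69180148]]
194 294.6991869918699 174.1138211382114 181 301 289 300
234 294.7073170731707 174.1382113821138 181 301 289 300
208.4494382022472 227.59550561797752 89 212 220
208.5164835164835 227.62637362637363 91 213 220
```

View pics/v2.png

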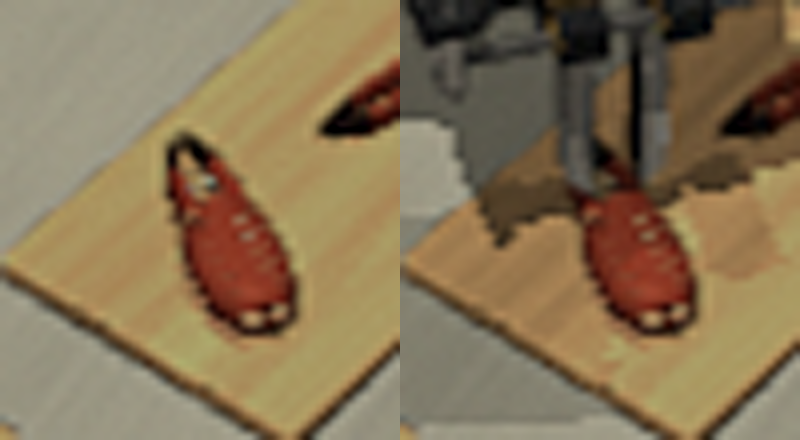

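Call:
carry_out([
  {"dp": [0, 0, 0], "roll": 0, "gripper": -0.8},
  {"dp": [0, 0, 0], "roll": 0, "gripper": -0.8},
  {"dp": [0, 0, 0], "roll": 0, "gripper": -0.8},
  {"dp": [0, 0, 0], "roll": 0, "gripper": -0.8},
])

```text
clock: 4.4
eef_pos: [470.5, 294.5, 16.7]
eef_rot: [-3.142, -0.0, 2.414]
wrist_force: [-0.5, -0.0, -0.5]
finger_gap: 10.0
finger_force: 0.0
```

```bash
python3 - <<'E'
from meas import *
s0=cv2.imread('pics/scene0.png')[:,:,::-1]; s2=snap('scene','s2.png')
d=np.array([.66,.75,0]); 
for g in(10,):
  for o in(-g/2-12,-g/2,g/2,g/2+12):
    print(o,w2pix('scene',[np.array([470.5,294.5,16.7])+o*d,np.array([470.5,294.5,36])+o*d]).round(1).tolist())
W=np.hstack([cv2.resize(i[145:187,272:312],(400,420),interpolation=cv2.INTER_NEAREST) for i in(s0,s2)])[:,:,::-1]
cv2.imwrite('pics/v3.png',W)
E
```

```text
-17.0 [[286.0, 167.9], [286.0, 164.0]]
-5.0 [[289.3, 167.1], [289.4, 163.2]]
5.0 [[292.1, 166.5], [292.2, 162.6]]
17.0 [[295.4, 165.7], [295.5, 161.8]]
```

View pics/v3.png

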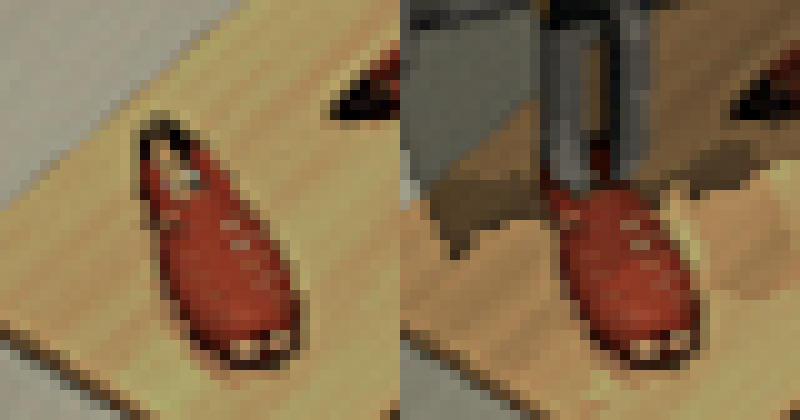

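Call:
carry_out([
  {"dp": [0, 0, 0], "roll": 0, "gripper": 0.28},
  {"dp": [0, 0, 0], "roll": 0, "gripper": 0.28},
  {"dp": [0, 0, 0], "roll": 0, "gripper": 0.28},
  {"dp": [0, 0, 0], "roll": 0, "gripper": 0.28},
  {"dp": [0, 0, 0], "roll": 0, "gripper": 0.28},
  {"dp": [0, 0, 0], "roll": 0, "gripper": 0.28},
  {"dp": [0, 0, 1], "roll": 0, "gripper": 0.28},
  {"dp": [0, 0, 1.7], "roll": 0, "gripper": 0.28},
  {"dp": [0, 0, 2.4], "roll": 0, "gripper": 0.28},
  {"dp": [0, 0, 2.4], "roll": 0, "gripper": 0.28},
])

```text
clock: 5.28
eef_pos: [470.4, 294.5, 14.1]
eef_rot: [-3.141, -0.0, 2.414]
wrist_force: [-0.1, -0.2, -0.2]
finger_gap: 60.1
finger_force: 0.0
```

Call:
carry_out([
  {"dp": [0, 0, 1], "roll": 0, "gripper": 0.28},
  {"dp": [0, 0, 1], "roll": 0, "gripper": 0.28},
])

```text
clock: 5.45
eef_pos: [470.4, 294.5, 13.1]
eef_rot: [-3.141, -0.0, 2.414]
wrist_force: [-0.1, -0.4, -0.1]
finger_gap: 60.1
finger_force: 0.0
```

Call:
carry_out([
  {"dp": [0, 0, 1], "roll": 0, "gripper": 0.28},
  {"dp": [0, 0, 2], "roll": 0, "gripper": 0.28},
  {"dp": [0, 0, 2], "roll": 0, "gripper": 0.28},
])

```text
clock: 5.7
eef_pos: [470.4, 294.5, 11.1]
eef_rot: [-3.141, -0.0, 2.414]
wrist_force: [-0.5, 0.1, -0.4]
finger_gap: 59.9
finger_force: 0.0
```

Call:
carry_out([
  {"dp": [0, 0, 1], "roll": 0, "gripper": 0.28},
  {"dp": [0, 0, 2], "roll": 0, "gripper": 0.28},
  {"dp": [0, 0, 2], "roll": 0, "gripper": 0.28},
])

```text
clock: 5.95
eef_pos: [470.4, 294.5, 9.1]
eef_rot: [-3.141, -0.0, 2.414]
wrist_force: [0.9, -0.7, -0.2]
finger_gap: 60.3
finger_force: 0.0
```

Call:
carry_out([
  {"dp": [0, 0, 1], "roll": 0, "gripper": 0.28},
  {"dp": [0, 0, 2], "roll": 0, "gripper": 0.28},
  {"dp": [0, 0, 2], "roll": 0, "gripper": 0.28},
])

```text
clock: 6.2
eef_pos: [470.4, 294.5, 7.1]
eef_rot: [-3.141, -0.0, 2.414]
wrist_force: [0.2, -0.2, -0.1]
finger_gap: 60.5
finger_force: 0.0
```

Call:
carry_out([
  {"dp": [0, 0, 1.5], "roll": 0, "gripper": 0.28},
  {"dp": [0, 0, 3], "roll": 0, "gripper": 0.28},
  {"dp": [0, 0, 4], "roll": 0, "gripper": 0.28},
  {"dp": [0, 0, 4], "roll": 0, "gripper": 0.28},
])

```text
clock: 6.53
eef_pos: [470.4, 294.4, 3.0]
eef_rot: [-3.141, -0.0, 2.414]
wrist_force: [0.5, 0.3, 0.8]
finger_gap: 60.0
finger_force: 0.0
```

Call:
carry_out([
  {"dp": [0, 0, 1], "roll": 0, "gripper": 0.28},
  {"dp": [0, 0, 2], "roll": 0, "gripper": 0.28},
  {"dp": [0, 0, 2], "roll": 0, "gripper": 0.28},
])

```text
clock: 6.78
eef_pos: [470.4, 294.5, 1.1]
eef_rot: [-3.141, -0.0, 2.414]
wrist_force: [0.6, 0.5, 0.5]
finger_gap: 60.1
finger_force: 0.0
```

Call:
carry_out([
  {"dp": [0, 0, 1], "roll": 0, "gripper": 0.28},
  {"dp": [0, 0, 2], "roll": 0, "gripper": 0.28},
  {"dp": [0, 0, 2], "roll": 0, "gripper": 0.28},
])

```text
clock: 7.03
eef_pos: [470.4, 294.5, -0.9]
eef_rot: [-3.141, -0.0, 2.414]
wrist_force: [0.4, 0.1, 0.1]
finger_gap: 60.4
finger_force: 0.0
```

Call:
carry_out([
  {"dp": [0, 0, 0], "roll": 0, "gripper": 0.0},
  {"dp": [0, 0, 0], "roll": 0, "gripper": -0.2},
  {"dp": [0, 0, 0], "roll": 0, "gripper": -0.3},
  {"dp": [0, 0, 0], "roll": 0, "gripper": -0.45},
  {"dp": [0, 0, 0], "roll": 0, "gripper": -0.45},
  {"dp": [0, 0, 0], "roll": 0, "gripper": -0.45},
], newtons=15)

```text
clock: 7.53
eef_pos: [470.5, 294.6, -0.6]
eef_rot: [3.141, 0.0, 2.414]
wrist_force: [0.1, 0.3, 0.6]
finger_gap: 30.5
finger_force: 14.5
```

```bash
python3 - <<'E'
from meas import *
s0=cv2.imread('pics/scene0.png')[:,:,::-1];s1=snap('scene','s3.png');t0=cv2.imread('pics/top0.png')[:,:,::-1];t1=snap('top','t3.png')
for im in(s0,s1):
    m=clawmask(im,(275,168,310,186)); m=blobs(m)[0][2]; ys,xs=np.nonzero(m); k=ys>168; print(m.sum(),xs[k].mean(),ys[k].mean(),ys.max(),xs.max(), xs[ys==172].min(),xs[ys==172].max())
for im in(t0,t1):
    a=im.astype(int); m=(a[...,0]-a[...,1]>45); m[:215]=0;m[257:]=0;m[:,:202]=0;m[:,228:]=0; ys,xs=np.nonzero(m&(np.arange(560)[None]>=206)); print(xs.mean(),ys.mean(),len(xs),xs.max(),ys.min())
# render-fit claw outline in t0, s0
def width(t):  # claw half width along x
    return np.interp(t,[-53,-52,-40,-22,0,11,24,45,62],[5,9,16,21,18.5,15.5,15,10,3])
X=np.linspace(-53,62,60); 
def pts(p):
    out=[]
    for sgn in(1,-1):
        w=width(X)*sgn; c,s=np.cos(p[2]),np.sin(p[2]); out.append(np.c_[p[0]+c*X-s*w,p[1]+s*X+c*w])
    return np.vstack([out[0],out[1][::-1]])
def ren(n,p,z):
    q=w2pix(n,np.c_[pts(p),np.full(120,z)]); k=8; im=np.zeros((60*k,60*k),np.uint8)
    return q
ms={'top':clawmask(t0,(170,215,228,257)),'scene':clawmask(s0,(275,150,310,186))}
def soft(n,p):
    o=np.zeros(420*560,np.float32).reshape(420,560)
    x0,y0={'top':(170,205),'scene':(265,140)}[n]; k=8; big=np.zeros((60*k,60*k),np.uint8)
    for z in(15,27,37) :
        s=1 if z!=37 else .8
        P=pts(p); P=(P-P.mean(0))*s+P.mean(0)
        q=(w2pix(n,np.c_[P,np.full(120,z)])-[x0,y0]+.5)*k; cv2.fillPoly(big,[np.round(q).astype(np.int32)],255)
    o[y0:y0+60,x0:x0+60]=cv2.resize(big,(60,60),interpolation=cv2.INTER_AREA)/255.; return o
from scipy.optimize import minimize
for ns in(('top',),('scene',),('top','scene')):
    def cost(p): return sum(np.abs(soft(n,[p[0],p[1],p[2]/50])-cv2.morphologyEx(ms[n].astype(np.uint8),cv2.MORPH_CLOSE,np.ones((5,5)))).sum() for n in ns)
    best=min((minimize(cost,[488+a,278+b,2.42*50],method='Nelder-Mead',options=dict(initial_simplex=None,xatol=.1,fatol=.1)) for a in(-3,3) for b in(-3,3)),key=lambda r:r.fun)
    print(ns,best.x[:2].round(1),(best.x[2]/50).round(3),best.fun.round(1))
E
```

```text
134 294.6991869918699 174.1138211382114 181 301 289 300
134 294.4471544715447 173.9512195121951 181 301 289 300
208.4494382022472 227.59550561797752 89 212 220
208.57303370786516 227.56179775280899 89 213 220
('top',) [484.7 280.4] 2.452 60.3
('scene',) [485.2 283.4] 2.465 51.2Traceback (most recent call last):
  File "<stdin>", line 31, in <module>
  File "<stdin>", line 31, in <genexpr>
    res = _minimize_neldermead(fun, x0, args, callback, bounds=bounds,
                               **options)
    fxr = func(xr)
    fx = function(np.copy(x), *(wrapper_args + args))
  File "<stdin>", line 30, in cost
  File "<stdin>", line 30, in <genexpr>
  File "<stdin>", line 26, in soft
  File "h.py", line 20, in w2pix
    p=cam(n); f=K(p); c=(np.atleast_2d(P)-np.array(p['eye'],float))@rotm(p['attitude'])
  File "h.py", line 5, in cam
    p=viewer.camera_params(n); return p
ValueError: time passes only in moves, steps and waits
```

```bash
python3 - <<'E'
import re
from cell import viewer
import pickle
pickle.dump({n:viewer.camera_params(n) for n in('top','scene')},open('cams.pkl','wb'))
s=open('h.py').read().replace("p=viewer.camera_params(n); return p","return CP[n]").replace("def cam(n)","import pickle; CP=pickle.load(open('cams.pkl','rb'))\ndef cam(n)")
open('h.py','w').write(s)
E
python3 -c "
from h import *
print(go(479.9,72.3,60,2.32))"
```

```text
('dp', array([-154.8, -159.8,  -60.7]), 'roll', np.float64(5.4))
```

Call:
carry_out([
  {"dp": [0, 0, -10], "roll": 0, "gripper": -0.5},
  {"dp": [0, 0, -30], "roll": 0, "gripper": -0.5},
  {"dp": [0, 0, -60], "roll": 0, "gripper": -0.5},
  {"dp": [-15, -16, -61], "roll": 1, "gripper": -0.5},
  {"dp": [-38, -40, -61], "roll": 3, "gripper": -0.5},
  {"dp": [-62, -64, -61], "roll": 5.4, "gripper": -0.5},
  {"dp": [-86, -88, -61], "roll": 5.4, "gripper": -0.5},
  {"dp": [-110, -112, -61], "roll": 5.4, "gripper": -0.5},
  {"dp": [-132, -136, -61], "roll": 5.4, "gripper": -0.5},
  {"dp": [-147, -152, -61], "roll": 5.4, "gripper": -0.5},
  {"dp": [-155, -160, -61], "roll": 5.4, "gripper": -0.5},
  {"dp": [-155, -160, -61], "roll": 5.4, "gripper": -0.5},
], newtons=20)

```text
clock: 8.63
eef_pos: [480.1, 70.4, 60.8]
eef_rot: [3.141, 0.0, 2.318]
wrist_force: [-0.6, 0.0, -1.7]
finger_gap: 30.1
finger_force: 19.4
```

```bash
python3 - <<'E'
from h import *
a=snap('top','t4.png')[:,:,::-1]; b=snap('scene','s4.png')[:,:,::-1]
print(go(479.9,72.3,-14,2.32))
# model overlay: pivot frame outline of the claw at hover & final
W=np.hstack([cv2.resize(a[170:260,255:345],(400,400),interpolation=2),cv2.resize(b[190:280,230:320],(400,400),interpolation=2)])
cv2.imwrite('pics/v4.png',W)
E
```

```text
('dp', array([-0. , -0.2, 74.6]), 'roll', np.float64(-0.0))
```

View pics/v4.png

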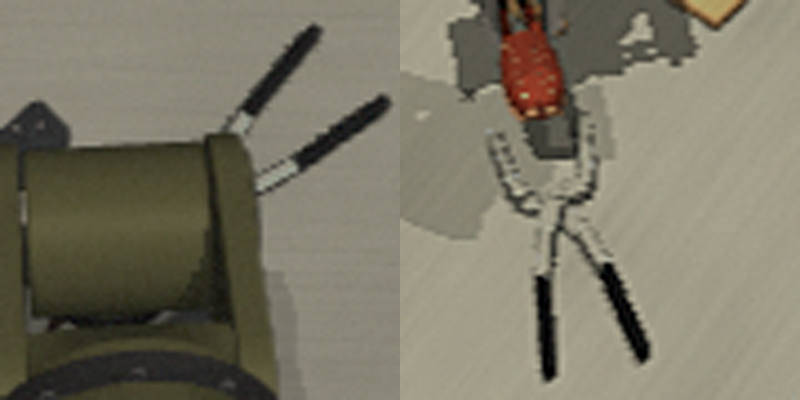

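```bash
python3 - <<'E'
from meas import *
b=cv2.imread('pics/s4.png')[:,:,::-1]
m=clawmask(b,(245,190,275,218)); m=blobs(m)[0][2]; 
for y in range(204,218):
    xs=np.nonzero(m[y])[0]; 
    if len(xs): print(y,xs.min(),xs.max(),end=' | ')
th=2.342;d=np.array([np.cos(th),np.sin(th)]);n=np.array([-d[1],d[0]]);pv=np.array([544,6.3]); g=np.array([480.1,70.4])
P=lambda o,x,y,z:[*(o+x*d+y*n),z]
print('\nbase',w2pix('scene',[P(g,-77,0,85),P(g,-77,0,95),P(g,-46,21,88),P(g,-46,-21,88)]).round(1).tolist())
print('tips',w2pix('scene',[P(pv,64,25.5,20),P(pv,64,-25.5,20),P(pv,64,31,20),P(pv,64,-31,20),P(pv,0,0,22)]).round(1).tolist())
# steel edges by local contrast rows
g2=cv2.cvtColor(b,cv2.COLOR_RGB2GRAY).astype(int)
for y in(219,221,223,225,228): print(y,g2[y,244:282].tolist())
E
```

```text
204 253 264 | 205 253 265 | 206 253 265 | 207 253 265 | 208 253 265 | 209 254 265 | 210 254 267 | 211 254 268 | 212 255 268 | 213 255 268 | 214 257 269 | 215 257 269 | 216 267 269 | 217 268 269 | 
base [[261.8, 217.1], [261.7, 215.0], [252.9, 209.9], [266.4, 207.4]]
tips [[251.7, 219.0], [267.5, 216.0], [249.9, 219.3], [269.2, 215.7], [263.7, 233.0]]
219 [132, 133, 132, 133, 131, 147, 149, 129, 126, 122, 133, 131, 135, 106, 53, 63, 62, 63, 61, 76, 92, 88, 91, 79, 50, 41, 104, 148, 143, 137, 138, 133, 129, 144, 160, 159, 156, 158]
221 [133, 132, 132, 133, 134, 118, 111, 130, 105, 101, 134, 134, 136, 118, 73, 56, 62, 63, 60, 77, 91, 89, 87, 91, 78, 65, 107, 133, 92, 88, 139, 134, 133, 133, 146, 160, 158, 157]
223 [131, 131, 131, 135, 139, 120, 89, 115, 122, 75, 93, 140, 136, 136, 138, 111, 56, 62, 64, 65, 65, 64, 61, 63, 64, 33, 104, 162, 147, 136, 134, 136, 135, 132, 146, 164, 159, 159]
225 [132, 135, 136, 135, 136, 136, 102, 102, 147, 136, 114, 102, 136, 133, 134, 139, 107, 51, 52, 52, 52, 48, 48, 48, 66, 73, 124, 162, 142, 96, 96, 135, 131, 129, 145, 160, 158, 159]
228 [136, 136, 133, 131, 131, 133, 138, 112, 75, 113, 130, 95, 90, 137, 133, 133, 133, 134, 132, 129, 145, 163, 160, 161, 162, 146, 137, 156, 138, 95, 125, 166, 162, 159, 158, 158, 157, 160]
```

```bash
python3 - <<'E'
from meas import *
b=cv2.imread('pics/s4.png')[:,:,::-1]; t=cv2.imread('pics/t4.png')[:,:,::-1]
for n,im,bx in(('scene',b,(245,240,295,280)),('top',t,(300,168,350,225))): print(n,[(a,np.round(c,2)) for a,c,_ in blobs(black(im,bx))])
hs={'scene':[(279.9,259.6),(262.4,263.2)]}; 
for ty in(218.0,219.0): 
    for tp in(True,False):
        r=fit(hs,{'scene':np.array([260.9,ty])} if tp else {},[543,6,2.356]); print(ty,r)
        p=r[0]; print('x=45 pt',p[:2]+45*np.array([np.cos(p[2]),np.sin(p[2])]))
for p in([543.8,6.7,2.344],[544.2,5.9,2.339]): p=np.array(p);print('x=45 pt',p[:2]+45*np.array([np.cos(p[2]),np.sin(p[2])]))
# steel jaw tips in top0 : blob edges
t0=cv2.imread('pics/top0.png')[:,:,::-1]; g=cv2.cvtColor(t0,cv2.COLOR_RGB2GRAY).astype(int)
for y in range(214,244,2): print(y,g[y,270:306].tolist())
E
```

```text
scene [(np.int32(88), array([280.02, 259.67])), (np.int32(75), array([262.48, 263.35]))]
top [(np.int32(113), array([303.25, 210.15])), (np.int32(95), array([331.19, 199.47])), (np.int32(93), array([317.82, 185.47]))]
218.0 (array([544.6085786 ,   9.89175077,   2.32721198]), array([ 0.15,  0.1 , -0.12, -0.26, -0.06,  0.36]))
x=45 pt [513.72422531  42.62028147]
218.0 (array([542.69164283,   7.663121  ,   2.35509864]), array([ 0.08, -0.02, -0.08,  0.02]))
x=45 pt [510.90672661  39.51777688]
219.0 (array([544.62908404,   9.42262948,   2.32998308]), array([ 0.16,  0.18, -0.1 , -0.14, -0.13, -0.09]))
x=45 pt [513.65415532  42.06545091]
219.0 (array([542.69164283,   7.663121  ,   2.35509864]), array([ 0.08, -0.02, -0.08,  0.02]))
x=45 pt [510.90672661  39.51777688]
x=45 pt [512.37057739  38.90545598]
x=45 pt [512.93199687  38.26219987]
214 [125, 124, 126, 125, 127, 125, 127, 129, 129, 129, 126, 127, 119, 74, 85, 135, 132, 134, 135, 136, 127, 75, 84, 135, 136, 135, 136, 127, 101, 128, 122, 134, 134, 136, 137, 135]
216 [125, 128, 128, 125, 128, 125, 128, 129, 128, 127, 120, 108, 132, 128, 12
[... 1746 characters left out ...]
127, 128, 125, 128, 127, 126, 126, 127, 128, 126, 127, 127, 126, 128, 130, 119, 74, 66, 96, 137, 138, 136, 119, 115, 128, 127, 127, 126, 126, 125, 124, 126]
238 [122, 123, 122, 122, 122, 124, 121, 124, 122, 122, 126, 124, 121, 124, 124, 122, 126, 118, 77, 77, 90, 129, 137, 133, 113, 95, 112, 125, 125, 125, 125, 125, 128, 125, 124, 126]
240 [121, 122, 120, 120, 120, 122, 122, 119, 122, 122, 123, 120, 122, 121, 122, 122, 115, 77, 69, 76, 136, 138, 127, 79, 114, 125, 125, 124, 125, 123, 125, 125, 125, 122, 123, 123]
242 [124, 123, 123, 124, 125, 124, 126, 125, 125, 126, 126, 125, 127, 126, 126, 126, 127, 117, 76, 83, 100, 91, 112, 126, 124, 124, 125, 126, 126, 125, 125, 126, 126, 124, 123, 123]
```

Call:
carry_out([
  {"dp": [0, 1.5, 15], "roll": 0, "gripper": -0.5},
  {"dp": [0, 1.5, 30], "roll": 0, "gripper": -0.5},
  {"dp": [0, 1.5, 40], "roll": 0, "gripper": -0.5},
  {"dp": [0, 1.5, 48], "roll": 0, "gripper": -0.5},
  {"dp": [0, 1.5, 52], "roll": 0, "gripper": -0.5},
  {"dp": [0, 1.5, 55], "roll": 0, "gripper": -0.5},
  {"dp": [0, 1.5, 58], "roll": 0, "gripper": -0.5},
  {"dp": [0, 1.5, 60], "roll": 0, "gripper": -0.5},
])

```text
clock: 9.4
eef_pos: [481.2, 73.1, 0.4]
eef_rot: [3.141, 0.0, 2.32]
wrist_force: [0.7, -0.3, -2.5]
finger_gap: 30.3
finger_force: 19.4
```

Call:
carry_out([
  {"dp": [0, 0, 3], "roll": 0, "gripper": -0.5},
  {"dp": [0, 0, 6], "roll": 0, "gripper": -0.5},
  {"dp": [0, 0, 9], "roll": 0, "gripper": -0.5},
  {"dp": [0, 0, 11], "roll": 0, "gripper": -0.5},
  {"dp": [0, 0, 13], "roll": 0, "gripper": -0.5},
  {"dp": [0, 0, 13.6], "roll": 0, "gripper": -0.5},
  {"dp": [0, 0, 13.6], "roll": 0, "gripper": -0.5},
])

```text
clock: 9.98
eef_pos: [480.9, 73.0, -13.4]
eef_rot: [-3.141, -0.0, 2.32]
wrist_force: [-0.4, -0.1, -1.2]
finger_gap: 30.0
finger_force: 19.4
```

```bash
python3 - <<'E'
from h import *
b=snap('scene','s5.png')[:,:,::-1]; s4=cv2.imread('pics/s4.png')
print(read_state()['eef_pos'],read_state()['wrist_force'])
W=np.hstack([cv2.resize(i[205:270,235:300],(400,400),interpolation=2) for i in(s4,b)])
cv2.imwrite('pics/v5.png',W)
E
```

```text
[481.02205906  72.96012526 -13.2908836 ] [ 0.75507974  0.22744553 -1.35338977]
```

View pics/v5.png

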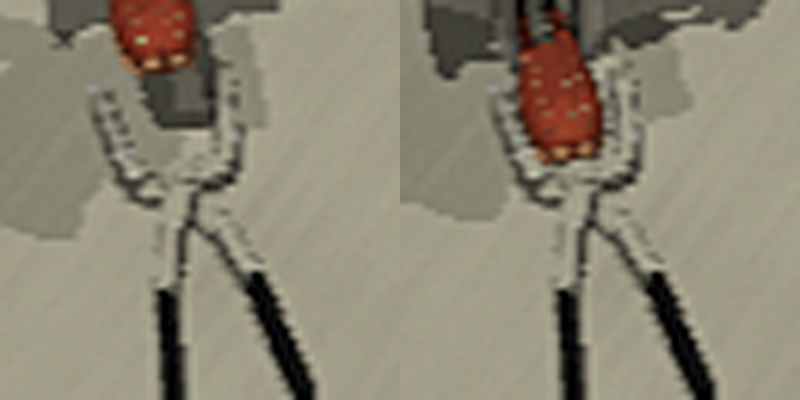

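Call:
carry_out([
  {"dp": [0, 0, 0.6], "roll": 0, "gripper": -0.5},
  {"dp": [0, 0, 1], "roll": 0, "gripper": -0.2},
  {"dp": [0, 0, 1], "roll": 0, "gripper": 0.1},
  {"dp": [0, 0, 1], "roll": 0, "gripper": 0.1},
  {"dp": [0, 0, 1], "roll": 0, "gripper": 0.1},
  {"dp": [0, 0, 1], "roll": 0, "gripper": 0.1},
  {"dp": [0, 0, -10], "roll": 0, "gripper": 0.1},
  {"dp": [0, 0, -35], "roll": 0, "gripper": 0.1},
  {"dp": [0, 0, -70], "roll": 0, "gripper": 0.6},
  {"dp": [0, 0, -75], "roll": 0, "gripper": 1},
])

```text
clock: 10.87
eef_pos: [483.3, 73.2, 67.2]
eef_rot: [3.136, 0.004, 2.32]
wrist_force: [0.5, 0.4, 0.3]
finger_gap: 62.0
finger_force: 0.0
```

```bash
python3 - <<'E'
from meas import *
b=snap('scene','s6.png'); s5=cv2.imread('pics/s5.png')[:,:,::-1]
for im in(s5,b): print([(a,np.round(c,2)) for a,c,_ in blobs(black(im,(245,240,295,280)))])
for im in(s5,b):
    m=clawmask(im,(247,205,280,236)); m=blobs(m)[0][2]; ys,xs=np.nonzero(m); k=ys>220; print(xs[k].mean(),ys[k].mean(),ys.max())
print(go(624.7,-74.7,60,2.337))
E
```

```text
[(np.int32(88), array([280.02, 259.67])), (np.int32(75), array([262.48, 263.35]))]
[(np.int32(88), array([280.02, 259.67])), (np.int32(75), array([262.48, 263.35]))]
260.6736842105263 224.46315789473684 229
261.05825242718447 224.5728155339806 230
('dp', array([-204.7,    3. ,    6.8]), 'roll', np.float64(-1.0))
```

Call:
carry_out([
  {"dp": [-30, 3, 5], "roll": -1, "gripper": 1},
  {"dp": [-70, 3, 7], "roll": -1, "gripper": 1},
  {"dp": [-110, 3, 7], "roll": -1, "gripper": 1},
  {"dp": [-150, 3, 7], "roll": -1, "gripper": 1},
  {"dp": [-185, 3, 7], "roll": -1, "gripper": 1},
  {"dp": [-205, 3, 7], "roll": -1, "gripper": 1},
  {"dp": [-205, 3, 7], "roll": -1, "gripper": 1},
  {"dp": [-205, 3, 7], "roll": -1, "gripper": 1},
  {"dp": [-205, 3, 7], "roll": -1, "gripper": 1},
])

```text
clock: 11.67
eef_pos: [622.1, -74.5, 54.1]
eef_rot: [-3.141, -0.001, 2.338]
wrist_force: [-1.0, 0.0, 0.1]
finger_gap: 93.9
finger_force: 0.0
```

```bash
python3 - <<'E'
from h import *
print(go(624.7,-74.7,-13,2.337), read_state()['finger_gap'])
E
```

```text
('dp', array([-2.1,  1.8, 67.1]), 'roll', np.float64(0.0)) 93.93821292076741
```

Call:
carry_out([
  {"dp": [-2, 1.8, 20], "roll": 0, "gripper": 1},
  {"dp": [-2, 1.8, 38], "roll": 0, "gripper": 1},
  {"dp": [-2, 1.8, 50], "roll": 0, "gripper": 1},
  {"dp": [-2, 1.8, 58], "roll": 0, "gripper": 1},
  {"dp": [-2, 1.8, 63], "roll": 0, "gripper": 1},
  {"dp": [-2, 1.8, 67], "roll": 0, "gripper": 1},
  {"dp": [-2, 1.8, 67], "roll": 0, "gripper": 1},
])

```text
clock: 12.25
eef_pos: [625.3, -75.1, -12.5]
eef_rot: [-3.141, -0.0, 2.338]
wrist_force: [-0.1, -0.1, 0.4]
finger_gap: 94.0
finger_force: 0.0
```

Call:
carry_out([
  {"dp": [0, 0, 0], "roll": 0, "gripper": 0.7},
  {"dp": [0, 0, 0], "roll": 0, "gripper": 0.5},
  {"dp": [0, 0, 0], "roll": 0, "gripper": 0.4},
  {"dp": [0, 0, 0], "roll": 0, "gripper": 0.3},
  {"dp": [0, 0, 0], "roll": 0, "gripper": 0.2},
  {"dp": [0, 0, 0], "roll": 0, "gripper": 0.1},
  {"dp": [0, 0, 0], "roll": 0, "gripper": 0.06},
  {"dp": [0, 0, 0], "roll": 0, "gripper": 0.06},
], newtons=10)

```text
clock: 12.92
eef_pos: [625.8, -75.4, -11.9]
eef_rot: [3.141, 0.001, 2.338]
wrist_force: [1.6, -0.2, 3.5]
finger_gap: 50.4
finger_force: 3.3
```

Call:
carry_out([
  {"dp": [0, 0, 0], "roll": 0, "gripper": 0.03},
  {"dp": [0, 0, 0], "roll": 0, "gripper": 0.0},
  {"dp": [0, 0, 0], "roll": 0, "gripper": -0.03},
  {"dp": [0, 0, 0], "roll": 0, "gripper": -0.06},
  {"dp": [0, 0, 0], "roll": 0, "gripper": -0.09},
  {"dp": [0, 0, 0], "roll": 0, "gripper": -0.12},
  {"dp": [0, 0, 0], "roll": 0, "gripper": -0.12},
  {"dp": [0, 0, 0], "roll": 0, "gripper": -0.12},
], newtons=10)

```text
clock: 13.58
eef_pos: [625.9, -75.3, -12.0]
eef_rot: [3.141, 0.001, 2.338]
wrist_force: [3.0, 0.4, 5.0]
finger_gap: 44.7
finger_force: 10.0
```

```bash
python3 - <<'E'
from meas import *
b=snap('scene','s7.png')[:,:,::-1]; s6=cv2.imread('pics/s6.png')
print(read_state()['finger_gap'],read_state()['finger_force'])
W=np.hstack([cv2.resize(i[205:270,235:300],(400,400),interpolation=2) for i in(s6,b)])
cv2.imwrite('pics/v6.png',W)
E
```

```text
44.4866128044288 9.964427053928375
```

View pics/v6.png

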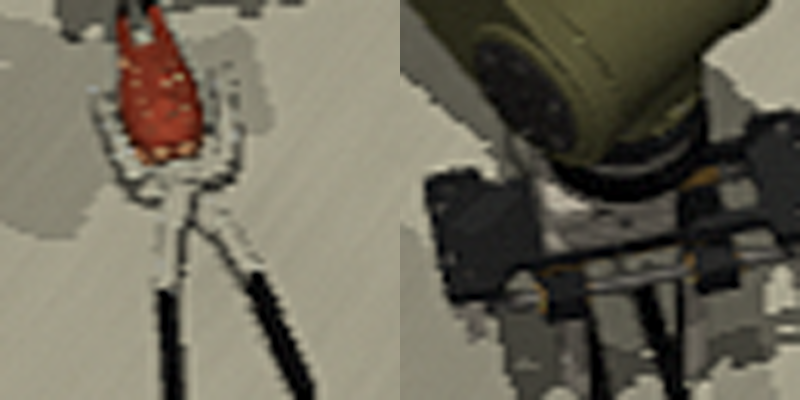

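Call:
carry_out([
  {"dp": [0, 0, 0], "roll": 0, "gripper": -0.14},
  {"dp": [0, 0, 0], "roll": 0, "gripper": -0.16},
  {"dp": [0, 0, 0], "roll": 0, "gripper": -0.18},
  {"dp": [0, 0, 0], "roll": 0, "gripper": -0.2},
  {"dp": [0, 0, 0], "roll": 0, "gripper": -0.21},
  {"dp": [0, 0, 0], "roll": 0, "gripper": -0.22},
  {"dp": [0, 0, 0], "roll": 0, "gripper": -0.23},
  {"dp": [0, 0, 0], "roll": 0, "gripper": -0.23},
], newtons=20)

```text
clock: 14.3
eef_pos: [625.4, -75.6, -12.1]
eef_rot: [-3.141, 0.0, 2.337]
wrist_force: [0.5, -2.3, 5.9]
finger_gap: 36.4
finger_force: 5.0
```

Call:
carry_out([
  {"dp": [0, 0, 0], "roll": 0, "gripper": -0.23},
  {"dp": [0, 0, 0], "roll": 0, "gripper": -0.23},
  {"dp": [0, 0, 0], "roll": 0, "gripper": -0.1},
  {"dp": [0, 0, 0], "roll": 0, "gripper": 0.05},
  {"dp": [0, 0, 0], "roll": 0, "gripper": 0.2},
  {"dp": [0, 0, 0], "roll": 0, "gripper": 0.35},
  {"dp": [0, 0, 0], "roll": 0, "gripper": 0.5},
  {"dp": [0, 0, 0], "roll": 0, "gripper": 0.7},
  {"dp": [0, 0, 0], "roll": 0, "gripper": 0.9},
  {"dp": [0, 0, 0], "roll": 0, "gripper": 0.9},
])

```text
clock: 15.13
eef_pos: [625.5, -75.3, -12.3]
eef_rot: [-3.142, -0.0, 2.337]
wrist_force: [0.5, -0.2, -0.9]
finger_gap: 85.7
finger_force: 0.0
```

Call:
carry_out([
  {"dp": [0, 0, 0], "roll": 0, "gripper": 0.95},
  {"dp": [0, 0, -10], "roll": 0, "gripper": 0.95},
  {"dp": [0, 0, -30], "roll": 0, "gripper": 0.95},
  {"dp": [0, 0, -60], "roll": 0, "gripper": 0.95},
  {"dp": [0, 0, -80], "roll": 0, "gripper": 0.7},
  {"dp": [0, 0, -80], "roll": 0, "gripper": 0.3},
])

```text
clock: 15.63
eef_pos: [627.7, -75.7, 73.4]
eef_rot: [3.137, 0.006, 2.338]
wrist_force: [0.3, 0.8, 0.8]
finger_gap: 81.9
finger_force: 0.0
```

Call:
carry_out([
  {"dp": [35, 0, 0], "roll": 0, "gripper": 0.3},
  {"dp": [75, 0, 0], "roll": 0, "gripper": 0.3},
  {"dp": [115, 0, 0], "roll": 0, "gripper": 0.3},
  {"dp": [155, 0, 0], "roll": 0, "gripper": 0.3},
  {"dp": [190, 0, 0], "roll": 0, "gripper": 0.3},
  {"dp": [208, 0, 0], "roll": 1, "gripper": 0.3},
  {"dp": [208, 0, 0], "roll": 1, "gripper": 0.3},
  {"dp": [208, 0, 0], "roll": 1, "gripper": 0.3},
])

```text
clock: 16.3
eef_pos: [481.3, 74.9, 68.1]
eef_rot: [3.141, 0.001, 2.322]
wrist_force: [0.5, -0.4, -0.7]
finger_gap: 60.6
finger_force: 0.0
```

```bash
python3 - <<'E'
from meas import *
b=snap('scene','s8.png'); s6=cv2.imread('pics/s6.png')[:,:,::-1]
for im in(s6,b):
    print([(a,np.round(c,2)) for a,c,_ in blobs(black(im,(245,240,295,285)))])
    m=clawmask(im,(247,205,280,236)); m=blobs(m)[0][2]; ys,xs=np.nonzero(m); k=ys>220; print(m.sum(),xs[k].mean(),ys[k].mean(),ys.max(),[(xs[ys==y].min(),xs[ys==y].max()) for y in(212,216,220,224,228)])
print(go(481,73,-14,2.32))
W=np.hstack([cv2.resize(i[195:280,235:300][:,:,::-1],(390,510),interpolation=2) for i in(s6,b)])
cv2.imwrite('pics/v7.png',W)
E
```

```text
[(np.int32(88), array([280.02, 259.67])), (np.int32(75), array([262.48, 263.35]))]
226 261.05825242718447 224.5728155339806 230 [(np.int64(255), np.int64(262)), (np.int64(255), np.int64(264)), (np.int64(255), np.int64(266)), (np.int64(254), np.int64(267)), (np.int64(256), np.int64(267))]
[(np.int32(87), array([280.02, 259.44])), (np.int32(75), array([262.55, 263.08]))]
180 262.3333333333333 223.91304347826087 228 [(np.int64(255), np.int64(263)), (np.int64(256), np.int64(264)), (np.int64(256), np.int64(266)), (np.int64(257), np.int64(267)), (np.int64(262), np.int64(263))]
('dp', array([-0.4, -1.5, 82. ]), 'roll', np.float64(0.0))
```

View pics/v7.png

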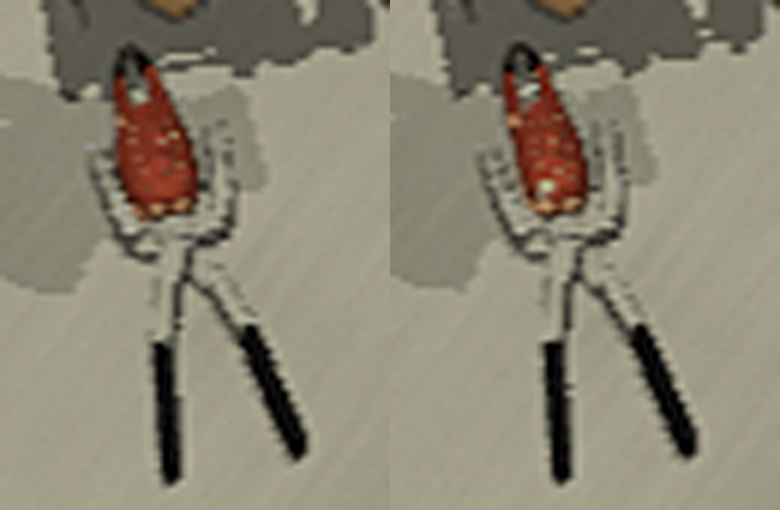

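Call:
carry_out([
  {"dp": [0, -1.5, 25], "roll": 0, "gripper": 0.25},
  {"dp": [0, -1.5, 50], "roll": 0, "gripper": 0.25},
  {"dp": [0, -1.5, 66], "roll": 0, "gripper": 0.25},
  {"dp": [0, -1.5, 75], "roll": 0, "gripper": 0.25},
  {"dp": [0, -1.5, 80], "roll": 0, "gripper": 0.25},
  {"dp": [0, -1.5, 81.5], "roll": 0, "gripper": 0.25},
  {"dp": [0, -1.5, 81.5], "roll": 0, "gripper": 0.0},
  {"dp": [0, -1.5, 81.5], "roll": 0, "gripper": -0.2},
  {"dp": [0, -1.5, 81.5], "roll": 0, "gripper": -0.35},
  {"dp": [0, -1.5, 81.5], "roll": 0, "gripper": -0.5},
  {"dp": [0, -1.5, 81.5], "roll": 0, "gripper": -0.5},
  {"dp": [0, -1.5, 81.5], "roll": 0, "gripper": -0.5},
], newtons=20)

```text
clock: 17.35
eef_pos: [480.4, 73.5, -13.3]
eef_rot: [3.141, 0.0, 2.32]
wrist_force: [-0.4, 0.6, 4.7]
finger_gap: 30.2
finger_force: 19.7
```

Call:
carry_out([
  {"dp": [0, 0, -8], "roll": 0, "gripper": -0.55},
  {"dp": [0, 0, -22], "roll": 0, "gripper": -0.55},
  {"dp": [0, 0, -45], "roll": 0, "gripper": -0.55},
  {"dp": [0, 0, -65], "roll": 0, "gripper": -0.55},
  {"dp": [0, 0, -80], "roll": 0, "gripper": -0.55},
  {"dp": [0, 0, -80], "roll": 0, "gripper": -0.55},
], newtons=25)

```text
clock: 17.85
eef_pos: [481.5, 73.6, 69.3]
eef_rot: [3.138, 0.003, 2.32]
wrist_force: [-0.4, -0.4, -2.4]
finger_gap: 30.4
finger_force: 24.5
```

```bash
python3 - <<'E'
from meas import *
b=snap('scene','s9.png')
print([(a,np.round(c,2)) for a,c,_ in blobs(black(b,(245,240,295,285)))])
print(go(480,-306,70,2.32))
E
```

```text
[(np.int32(87), array([280.02, 259.44])), (np.int32(75), array([262.55, 263.08]))]
('dp', array([-277.4, -259.1,   -2.7]), 'roll', np.float64(0.0))
```

Call:
carry_out([
  {"dp": [-10, -9, -3], "roll": 0, "gripper": -0.55},
  {"dp": [-30, -28, -3], "roll": 0, "gripper": -0.55},
  {"dp": [-55, -51, -3], "roll": 0, "gripper": -0.55},
  {"dp": [-80, -75, -3], "roll": 0, "gripper": -0.55},
  {"dp": [-105, -98, -3], "roll": 0, "gripper": -0.55},
  {"dp": [-130, -121, -3], "roll": 0, "gripper": -0.55},
  {"dp": [-155, -145, -3], "roll": 0, "gripper": -0.55},
  {"dp": [-180, -168, -3], "roll": 0, "gripper": -0.55},
  {"dp": [-205, -191, -3], "roll": 0, "gripper": -0.55},
  {"dp": [-230, -215, -3], "roll": 0, "gripper": -0.55},
  {"dp": [-255, -238, -3], "roll": 0, "gripper": -0.55},
  {"dp": [-270, -252, -3], "roll": 0, "gripper": -0.55},
])

```text
clock: 18.9
eef_pos: [478.4, -298.5, 67.6]
eef_rot: [-3.141, -0.002, 2.319]
wrist_force: [0.2, -0.1, -0.9]
finger_gap: 30.0
finger_force: 24.5
```

```bash
python3 - <<'E'
from meas import *
b=snap('scene','s10.png')
d=np.array([np.cos(2.32),np.sin(2.32)])
s=read_state(); g=s['eef_pos']
m=clawmask(b,(140,230,260,340)); bl=blobs(m,40); print([(x[0],x[1]) for x in bl[:3]])
q=lambda x,z:w2pix('scene',[*(g[:2]+x*d),z])
print('claw palm pred',q(-46,g[2]+14+13), 'fingers',q(0,g[2]+27))
print(s['eef_pos'],go(480,-306,-5.3,2.32))
E
```

```text
[(np.int32(2249), array([176.74788795, 257.73499333])), (np.int32(90), array([148.9, 239.6]))]
claw palm pred [[184.58488807 298.73236606]] fingers [[182.90240075 284.37812933]]
[ 478.35099018 -300.55055149   67.61858025] ('dp', array([-5.2, -2.4, 72.9]), 'roll', np.float64(-0.2))
```

Call:
carry_out([
  {"dp": [-5, -2.4, 15], "roll": 0, "gripper": -0.55},
  {"dp": [-5, -2.4, 30], "roll": 0, "gripper": -0.55},
  {"dp": [-5, -2.4, 42], "roll": 0, "gripper": -0.55},
  {"dp": [-5, -2.4, 50], "roll": 0, "gripper": -0.55},
  {"dp": [-5, -2.4, 56], "roll": 0, "gripper": -0.55},
  {"dp": [-5, -2.4, 60], "roll": 0, "gripper": -0.55},
  {"dp": [-5, -2.4, 63], "roll": 0, "gripper": -0.55},
  {"dp": [-5, -2.4, 63], "roll": 0, "gripper": -0.55},
])

```text
clock: 19.62
eef_pos: [481.1, -301.0, 5.9]
eef_rot: [-3.142, -0.0, 2.32]
wrist_force: [0.2, -0.1, -1.8]
finger_gap: 30.2
finger_force: 24.5
```

Call:
carry_out([
  {"dp": [0, 0, 0], "roll": 0, "gripper": -0.55},
])

```text
clock: 19.7
eef_pos: [481.3, -301.2, 6.5]
eef_rot: [3.141, 0.0, 2.32]
wrist_force: [-0.3, 0.2, -2.3]
finger_gap: 29.9
finger_force: 24.5
```

Call:
carry_out([
  {"dp": [-1, -2, 3], "roll": 0, "gripper": -0.55},
  {"dp": [-2.6, -4.2, 5], "roll": 0, "gripper": -0.55},
  {"dp": [-2.6, -4.2, 8], "roll": 0, "gripper": -0.55},
  {"dp": [-2.6, -4.2, 10], "roll": 0, "gripper": -0.55},
  {"dp": [-2.6, -4.2, 11.5], "roll": 0, "gripper": -0.55},
  {"dp": [-2.6, -4.2, 11.5], "roll": 0, "gripper": -0.55},
])

```text
clock: 20.2
eef_pos: [479.7, -305.8, -5.7]
eef_rot: [-3.141, -0.001, 2.32]
wrist_force: [-0.2, 0.3, -2.0]
finger_gap: 29.7
finger_force: 24.5
```

Call:
carry_out([
  {"dp": [0, 0, 0.7], "roll": 0, "gripper": -0.55},
  {"dp": [0, 0, 0.7], "roll": 0, "gripper": -0.55},
])

```text
clock: 20.37
eef_pos: [479.9, -305.9, -6.0]
eef_rot: [3.142, 0.0, 2.32]
wrist_force: [0.2, 0.2, -1.3]
finger_gap: 30.0
finger_force: 24.5
```

Force is shifting to the plate; release and retreat.

Call:
carry_out([
  {"dp": [0, 0, 0.3], "roll": 0, "gripper": -0.4},
  {"dp": [0, 0, 0.3], "roll": 0, "gripper": -0.2},
  {"dp": [0, 0, 0.3], "roll": 0, "gripper": 0.0},
  {"dp": [0, 0, 0.3], "roll": 0, "gripper": 0.1},
  {"dp": [0, 0, 0.3], "roll": 0, "gripper": 0.1},
  {"dp": [0, 0, 0.3], "roll": 0, "gripper": 0.1},
  {"dp": [0, 0, -10], "roll": 0, "gripper": 0.1},
  {"dp": [0, 0, -35], "roll": 0, "gripper": 0.1},
  {"dp": [0, 0, -70], "roll": 0, "gripper": 0.1},
  {"dp": [0, 0, -110], "roll": 0, "gripper": 0.1},
  {"dp": [0, 0, -120], "roll": 0, "gripper": 0.1},
])

```text
clock: 21.28
eef_pos: [481.6, -307.2, 120.9]
eef_rot: [3.14, 0.008, 2.32]
wrist_force: [-0.0, -0.6, 1.0]
finger_gap: 52.0
finger_force: 0.0
```

Call:
carry_out([
  {"dp": [25, -10, 0], "roll": 0, "gripper": 0.1},
  {"dp": [60, -20, 0], "roll": 0, "gripper": 0.1},
  {"dp": [95, -40, 0], "roll": 0, "gripper": 0.1},
  {"dp": [120, -70, 0], "roll": 0, "gripper": 0.1},
  {"dp": [130, -100, 0], "roll": 0, "gripper": 0.1},
  {"dp": [130, -100, 0], "roll": 0, "gripper": 0.1},
  {"dp": [130, -100, 0], "roll": 0, "gripper": 0.1},
])

```text
clock: 21.87
eef_pos: [317.5, -279.4, 114.9]
eef_rot: [3.142, 0.002, 2.318]
wrist_force: [0.7, 0.5, 0.5]
finger_gap: 51.9
finger_force: 0.0
```

```bash
python3 - <<'E'
from meas import *
a=snap('top','t11.png'); b=snap('scene','s11.png')
print(read_state()['eef_pos'])
for n,im,bx in(('top',a,(380,200,456,275)),('scene',b,(150,275,226,342))):
    try: print(n,[np.round(v,2) for v in clawpose(n,clawmask(im,bx),20)])
    except Exception as e: print(n,e)
a0=cv2.imread('pics/top0.png')[:,:,::-1];b0=cv2.imread('pics/scene0.png')[:,:,::-1]
for n,im0,im1 in(('top',a0,a),('scene',b0,b)):
    d=np.abs(im0.astype(int)-im1).max(2)>40
    print(n,[(x[0],x[1].round().tolist()) for x in blobs(d,12)[:12]])
print([(x,np.round(c,2)) for x,c,_ in blobs(black(b,(245,240,295,285)))])
print('slim',clawpose('top',clawmask(a,(120,208,168,236)),24)[1])
E
```

```text
[ 318.64958011 -278.97615083  114.4357511 ]
top [np.int64(329), array([ 496.54, -322.3 ]), array([-0.69,  0.72]), np.float64(2.34), np.float64(-48.57), np.float64(64.93), np.float64(36.11)]
scene [np.int64(255), array([ 500.09, -323.47]), array([-0.74,  0.67]), np.float64(2.4), np.float64(-45.82), np.float64(64.72), np.float64(35.19)]
top [(np.int32(8509), [466.0, 333.0]), (np.int32(5710), [200.0, 386.0]), (np.int32(5539), [343.0, 374.0]), (np.int32(1622), [370.0, 306.0]), (np.int32(1027), [544.0, 395.0]), (np.int32(891), [310.0, 324.0]), (np.int32(718), [248.0, 339.0]), (np.int32(506), [416.0, 237.0]), (np.int32(500), [199.0, 235.0]), (np.int32(108), [384.0, 412.0]), (np.int32(75), [356.0, 328.0]), (np.int32(27), [265.0, 409.0])]
scene [(np.int32(3811), [157.0, 220.0]), (np.int32(2313), [28.0, 244.0]), (np.int32(2019), [103.0, 87.0]), (np.int32(2008), [199.0, 144.0]), (np.int32(1916), [101.0, 265.0]), (np.int32(1832), [47.0, 155.0]), (np.int32(969), [104.0, 170.0]), (np.int32(556), [175.0, 60.0]), (np.int32(414), [137.0, 78.0]), (np.int32(386), [188.0, 307.0]), (np.int32(356), [9.0, 178.0]), (np.int32(269), [132.0, 156.0])]
[(np.int32(87), array([280.02, 259.44])), (np.int32(75), array([262.55, 263.08]))]
slim [514.35402586 420.16329709]
```

```bash
python3 -c "
from h import *
print(read_state()['wrist_force']); print(manip.sign_off())"
```

```text
[ 0.595679   -0.41203733  0.42464389]
the job is handed in; nothing more can be done
None
```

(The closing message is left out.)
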